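# Probe check on the sprung test plate

## Robot

A 6-joint arm with a two-finger parallel gripper is mounted at the origin on a cart in front of the work surface, level with it; the furniture and walls round the work are solid. World frame = base frame: x ahead of the robot, y to its left, z up, the work surface at z = 0. Lengths are in m, angles in rad, forces in N, time in s.
With the tool pointing down it reaches from about 0.35 to 0.775 m from the base axis. Payload 5.5 kg.
Tool frame: the origin (TCP) lies between the finger pads; the fingertips stand 22 mm ahead of it and the grasp point (between the pads) lies 3 mm ahead of it; z points along the fingers, y is the line along which they close (so a half turn about z gives the same grasp; the last joint's range is limited). The gripper opens to 85 mm and grips with 20 to 120 N. Pads are 22 mm wide; open, the fingers measure 114 mm over their backs; the gripper's body (76 mm by 85 mm) begins 54 mm behind the grasp point. The pads swing forward as they close: fully open they stand 13 mm farther back than shut.
Start: joints at [-1.298, 0.313, 0.046, 1.304, 0, 1.431], TCP at [0.231, -0.527, 0.253] pointing down, gripper open.
Joint ranges: [-2.76, 2.76], [-0.86, 1.69], [-1.03, 1.26], [-2.2, 2.34], [-1.47, 1.5], [-3.14, 3.14]. Speed limits (rad/s): [2.57, 2.57, 3.14, 3.14, 3.14, 3.14].

## Interface

Orientations are given as a unit quaternion [w, x, y, z].
In Python, from workcell import env gives the robot as it stands.
- The arm moves only by the tool nudge_tcp, called after "Call:" by a JSON object that holds its "name" and its "arguments". Schema: {"type":"object","properties":{"plan":{"type":"array","items":{"type":"object","properties":{"tx":{"type":"number"},"ty":{"type":"number"},"tz":{"type":"number"},"wx":{"type":"number"},"wy":{"type":"number"},"wz":{"type":"number"}},"additionalProperties":false},"minItems":1,"maxItems":8},"jaw":{"type":"number"},"clamp_n":{"type":"number"},"only":{"type":"string"},"quiet":{"type":"boolean"},"lines":{"type":"string"}},"required":["plan"],"additionalProperties":false}. plan is a list of rows, 1 to 8 of them, each an object with the fields tx, ty, tz (the shift in m), wx, wy, wz (a rotation vector in rad); a field left out counts as zero; each row is the pose to reach, as a shift and turn from the pose commanded when the call began, along the tool's axes at that moment; what a row does not reach only later rows make up. A row lasts 1/8 s, in which the tool goes at most 0.0625 m and 0.188 rad, less where a joint would pass 70% of its speed; a pose out of reach is approached as far as the arm can. jaw is the finger opening in m, set as the call begins (left out keeps the last). The fingers move at their own pace and stop on an object; clamp_n is the grip in N (left out, the last holds). Time passes only in rows, so rows that do not move let the fingers close. The tool returns the time, the measured TCP pose, the force, the opening and the grip force at its end. only (a regular expression) keeps the lines of the reply that match it, lines (a string "A,B") keeps lines A to B, and quiet returns only ok. Input that does not fit is refused with a message, and nothing moves.
- env.get_state(): the state, without advancing time (a new reading comes with each control period).
- env.read_camera(name): name is "scene" or "top"; returns a dict with "image" (480x640x3 uint8, red, green, blue), "K" (3x3 intrinsics, pixels), "R" (3x3) and "t" (3): a world point X has camera coordinates R X + t. Camera axes: x right, y down, z forward; pixel columns grow to the right and rows downward; lengths in m; the calibration is good to about 2 mm. A picture is of the moment at which its call begins. There is no depth.
- env.hand_in(): hands the job in; it is judged then, once.
The state is a dict: "clock": time; "joint_pos": joint angles; "qvel": joint speeds; "tau": joint torques, N m; "tcp_pos": TCP position; "orientation": TCP orientation; "wrist_force": force on the tool from outside, world axes, zero at the start; "ft_torque": the same for the moment, N m; "finger_gap": finger opening in m; "grip_force": force on a finger pad.
Only numpy, scipy, OpenCV 4.12 (cv2) and the standard library are available. Lean on these libraries where they do the work, as an engineer would, in place of code of your own. Each camera call takes 0.05 s, during which the arm holds its last target. There are 200 camera calls.

## Task

Take the hand-held probe by its handle, lift it up off the stand's pin, and hold the end of its nose on the red spot of the probe tester, with the probe square to the sloping plate. Press lightly, so that the sprung plate sinks about halfway and never bottoms, and finish like that: the program ends with the gripper still holding the probe steady against the spot. Do not disturb the other things on the worktop.

Things in the scene. Friction and masses are not known exactly. Their poses are not given: they have to be found in the camera images.
- probe: Hand-held probe, 0.15 kg, hanging upright on the stand. Origin: the end of its black rounded nose (contact point); z runs from the nose up along the probe. Nose: rod 16 mm across with ball end, z 0 to 47 mm. White handle: box 26 (x) by 28 (y) mm, z 47 to 205 mm, small display on its -x side; free to grip across y between z 150 and 205 mm.
- lug (a point): Centre of the upright 14 mm hole in the probe's blue hanging lug, which sits over the stand's pin. The lug is flat, 30 mm wide, 8 mm thick (4 mm each way of this point), sticking out of the probe's +x side to x = 45 mm; the hole is at x = 29 mm, z = 111 mm of the probe.
- stand: Fixed hanging stand, white foot 92x90 mm. Origin: on the worktop under its upturned steel pin, 8 mm across, from the bracket's top at z = 141 mm to z = 163 mm. The lug rests on the bracket: the probe must rise over 22 mm to come free. The probe hangs on the -x side, nose 30 mm above the worktop, handle against a rubber bumper. Post behind the pin (+x) is 147 mm high.
- tester: Fixed grey and white probe tester, foot 105x90 mm; its housing's top and the round plate on it slope, facing up and 24 degrees (0.42 rad) towards the tester's -x side. Origin: on the worktop under its centre.
- mark (a point): Centre of the red spot (18 mm across, tiny white dot in the middle) on the outer face of the tester's white round plate (60 mm across); moves with the plate. z axis: square out of the plate, 0.42 rad from vertical. With the plate out it lies 83 mm above the worktop.
- plate (a joint): How far the sprung plate is pushed in along its own -z, m: 0 out, 0.012 bottomed. Halfway (0.006) takes about 4 N; the spring adds 0.6 N per mm.
- plaster_tape: Bystander: roll of beige plaster tape 54 mm across, 25 mm high, loose. Origin: centre of its underside.
- amp_box: Bystander: flat small carton with orange and red stripes 46x91x30 mm, loose. Origin: centre of its underside.
- vial_green: Bystander: glass vial with greenish contents and beige cap, 50 mm across, 112 mm high, loose. Origin: centre of its underside.
- carton_purple: Bystander: purple carton 45x52x86 mm, loose. Origin: centre of its underside.
- pen_blue: Bystander: white pen with blue cap, 10x145x11 mm, lying, loose. Origin: centre of its underside.

How it is judged:
By the outcome, as a careful person would: the job done as asked, in the order asked, and still so for the second after the job is handed in, while the arm keeps its last pose, push and grip.
It also fails if it takes over 38 s, if anything falls off the work surface, if the arm or the gripper's body presses on something with over 40 N, if the wrist force passes 120 N, or if a joint passes its speed limit or range.

## Working session

There is one attempt and no reset: what is moved stays moved. The work goes in short steps, Python scripts to look and compute and a tool call to move; the robot and the scene stay as the last step left them, time stands still between calls to the robot, and variables do not carry over. Pictures are saved under pics/ and viewed, at most 10 in all, crops included, and the job is handed in when it is done.

```bash
ls; mkdir -p pics; python3 - <<'E'
from workcell import env
import cv2,numpy as np
for n in("scene","top"):
    c=env.read_camera(n); cv2.imwrite(f"pics/{n}0.png",c["image"][:,:,::-1]); print(n,c["K"].tolist(),c["R"].round(4).tolist(),c["t"].round(4).tolist())
s=env.get_state();print({k:np.round(v,4).tolist() for k,v in s.items()})
E
```

```text
pics
workcell.py
scene [[545.1392724747608, 0.0, 319.5157956803079], [0.0, 545.1392724747608, 243.62662495324201], [0.0, 0.0, 1.0]] [[0.8711, -0.4908, -0.0175], [-0.2611, -0.4325, -0.863], [0.416, 0.7563, -0.5049]] [-0.5302, 0.1442, 0.864]
top [[460.2706517870279, 0.0, 306.269768362676], [0.0, 460.2706517870279, 236.84555366216446], [0.0, 0.0, 1.0]] [[-0.0156, -0.9994, 0.031], [-0.9913, 0.0114, -0.1308], [0.1304, -0.0327, -0.9909]] [-0.2091, 0.5126, 0.9023]
{'clock': 0.1, 'joint_pos': [-1.2976, 0.3139, 0.0451, 1.3036, 0.0, 1.4312], 'qvel': [0.0002, 0.0, 0.0037, 0.0005, -0.0001, -0.0011], 'tau': [0.0025, -48.1724, 29.9245, 0.0127, -0.0001, 0.0], 'tcp_pos': [0.2306, -0.5263, 0.2525], 'orientation': [-0.0008, 0.9788, 0.2049, -0.0], 'wrist_force': [0.9363, 0.0475, 0.3418], 'ft_torque': [-0.0301, -0.0229, -0.0258], 'grip_force': 0.0, 'finger_gap': 0.0854}
```

View pics/scene0.png

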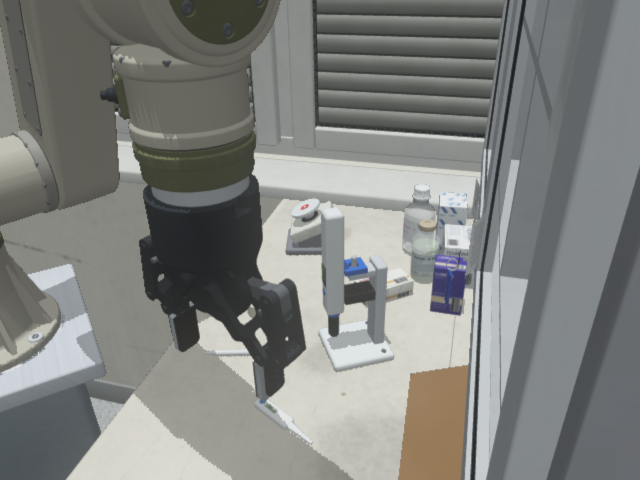

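View pics/top0.png

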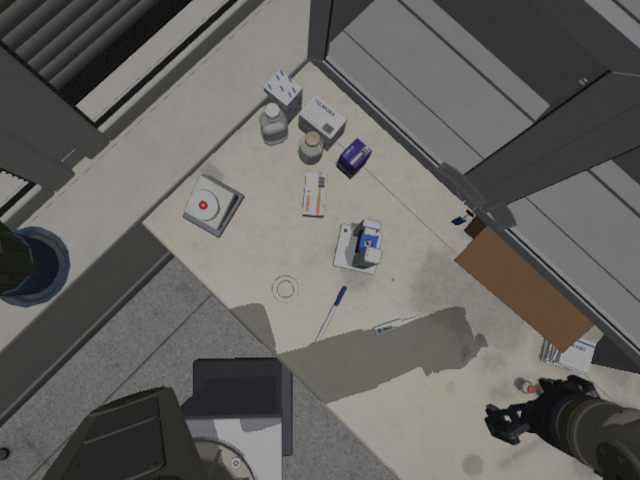

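Scene: probe at about (333,215–330) on the stand, tester's spot at (305,208). Top: spot at (203,205), handle top at (372,257), lug at (369,242). I'll enlarge the parts.

```bash
cat > h.py <<'E'
import cv2,numpy as np
from workcell import env
def ray(c,p):
    d=c["R"].T@np.linalg.inv(c["K"])@np.array([p[0],p[1],1.]); return -c["R"].T@c["t"],d
def onz(c,p,z):
    o,d=ray(c,p); return o+d*(z-o[2])/d[2]
def two(c1,p1,c2,p2):
    A=[];b=[]
    for c,p in((c1,p1),(c2,p2)):
        o,d=ray(c,p); d/=np.linalg.norm(d); P=np.eye(3)-np.outer(d,d); A.append(P); b.append(P@o)
    X,r,_,_=np.linalg.lstsq(np.vstack(A),np.hstack(b),rcond=None); return X,np.sqrt(r)
def proj(c,X):
    q=c["K"]@(c["R"]@np.asarray(X,float)+c["t"]); return q[:2]/q[2]
E
python3 - <<'E'
from h import *
s=env.read_camera("scene");t=env.read_camera("top")
def red(c,x0,y0,x1,y1):
    im=c["image"][y0:y1,x0:x1].astype(int); m=(im[...,0]-im[...,1:].max(2)>60)
    ys,xs=np.nonzero(m); return [xs.mean()+x0,ys.mean()+y0],m.sum()
a,n1=red(s,280,190,330,225);b,n2=red(t,180,180,240,235)
print(a,n1,b,n2,two(s,a,t,b),onz(t,b,.083))
A=cv2.resize(t["image"][210:280,325:395],(560,560),interpolation=cv2.INTER_CUBIC)
cv2.imwrite("pics/a.png",A[:,:,::-1])
B=cv2.resize(s["image"][195:375,300:400],(400,600)[::1],interpolation=cv2.INTER_CUBIC) if 0 else cv2.resize(s["image"][200:350,300:400],(400,600),interpolation=cv2.INTER_CUBIC)
C=cv2.resize(t["image"][170:240,175:245],(400,400),interpolation=cv2.INTER_CUBIC)
M=np.zeros((600,800,3),np.uint8);M[:,:400]=B;M[:400,400:]=C
cv2.imwrite("pics/b.png",M[:,:,::-1])
E
```

```text
[np.float64(304.47058823529414), np.float64(206.41176470588235)] 17 [np.float64(202.59183673469389), np.float64(204.75510204081633)] 49 (array([ 0.56876249, -0.01437562,  0.08496543]), array([0.0003732])) [ 0.56892063 -0.01389336  0.083     ]
```

View pics/a.png

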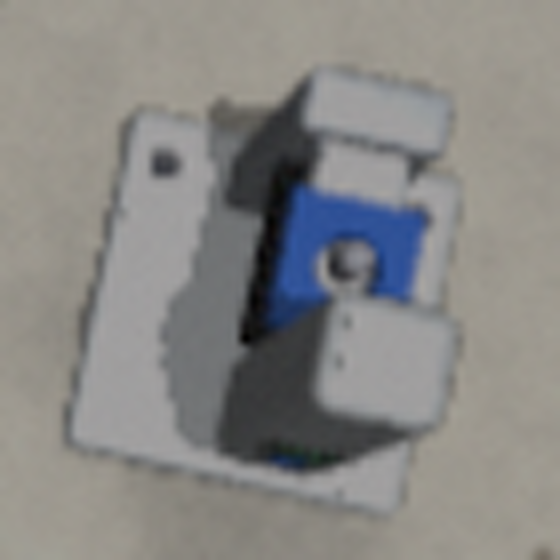

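View pics/b.png

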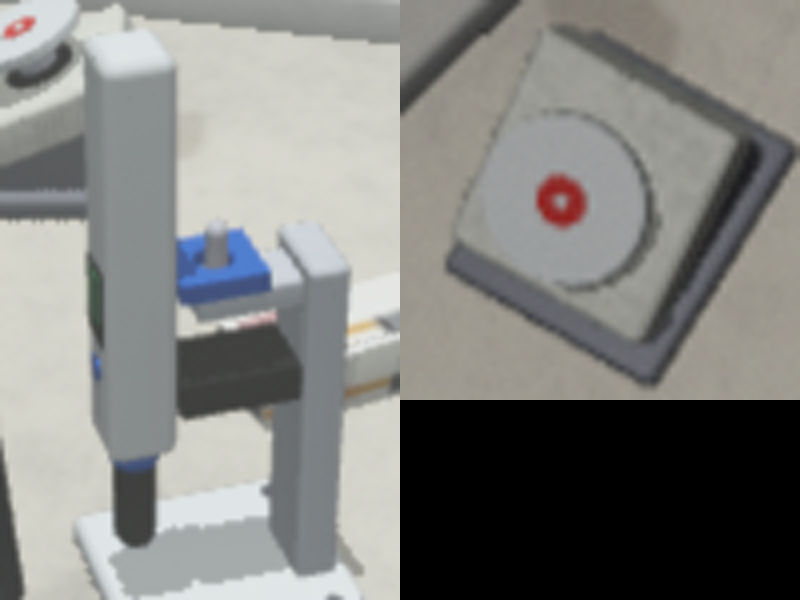

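Top crop: handle top corners at about (332,300), (458,318), (440,432) and (316,408), and foot edges turned about 10°. The side view shows the plate rising to the right, so the tester's +x points away from the robot and to the right.

```bash
cat >> h.py <<'E'
def tool(Xtgt,Rt):
    """row for target pose from current measured"""
    from scipy.spatial.transform import Rotation as R
    s=env.get_state();q=s["orientation"];R0=R.from_quat([q[1],q[2],q[3],q[0]])
    return (R0.inv().apply(np.asarray(Xtgt)-s["tcp_pos"])).round(4),((R0.inv()*R.from_matrix(Rt)).as_rotvec()).round(4)
E
python3 - <<'E'
from h import *
s=env.read_camera("scene");t=env.read_camera("top")
f=lambda p,k,o:((np.array(p)+.5)/k-.5+np.array(o))
A=lambda p:f(p,8,(325,210)); C=lambda p:f((p[0]-400,p[1]),400/70,(175,170)); B=lambda p:f(p,4,(300,200))
yaw=lambda d:np.degrees(np.arctan2(d[1],d[0])).round(1)
h=[onz(t,A(p),.235) for p in[(332,300),(458,318),(440,432),(316,408)]]
print("top",np.mean(h,0),"yaw",yaw(h[0]-h[3]),yaw(h[1]-h[2]),yaw(h[0]-h[1])-90,[np.linalg.norm(h[i]-h[i-1]).round(4) for i in range(4)])
g=[onz(t,A(p),.01) for p in[(130,108),(70,445),(395,512),(455,180)]]
print("foot",yaw(g[0]-g[1]),yaw(g[3]-g[2]),yaw(g[1]-g[2])-90,[np.linalg.norm(g[i]-g[i-1]).round(4) for i in range(4)])
# pin tip two-view
print("pin",two(t,A((347,258)),s,B((216,226))),onz(t,A((347,256)),.163))
# handle top centre two-view
print("handle",two(t,A((387,364)),s,B((131,53))))
# tester
k=[onz(t,C(p),.012) for p in[(447,265),(650,385),(793,150)]]
print("tester",yaw(k[2]-k[1]),yaw(k[0]-k[1])-90,np.linalg.norm(k[2]-k[1]),np.linalg.norm(k[0]-k[1]))
# probe bottom of nose
print("nose",two(t,A((387,364)),t,A((387,364)))[0] if 0 else onz(s,B((135,545)),.030))
E
```

```text
top [ 0.45289164 -0.31602313  0.235     ] yaw -10.3 -11.1 -8.900000000000006 [np.float64(0.0221), np.float64(0.0256), np.float64(0.0233), np.float64(0.0253)]
foot -11.4 -12.3 -12.400000000000006 [np.float64(0.088), np.float64(0.0906), np.float64(0.0866), np.float64(0.0893)]
pin (array([ 0.48355895, -0.32127053,  0.16201561]), array([0.00061421])) [ 0.48349566 -0.32091534  0.163     ]
handle (array([ 0.45340786, -0.31649397,  0.23386981]), array([0.00052924]))
tester -30.7 -31.299999999999997 0.10120012912720258 0.08690037469036836
nose [ 0.4553586  -0.31454721  0.03      ]
```

Call:
{"name": "nudge_tcp", "arguments": {"plan": [{"tz":-0.03,"wz":0.15}]}}

```text
clock: 0.42
tcp_pos: [0.2303, -0.5254, 0.2811]
orientation: [-0.003, 0.992, 0.129, -0.0]
wrist_force: [-0.0, 0.1, 1.0]
finger_gap: 0.0855
grip_force: 0.0
```

```bash
python3 -c "
from h import *;print(env.get_state()['joint_pos'])"
```

```text
[-1.29761853e+00  3.09482331e-01  1.08538700e-01  1.37529289e+00
  1.52287642e-07  1.58493811e+00]
```

```bash
cat >> h.py <<'E'
def Rdown(yy):  # tool down, tool y at yaw yy deg
    a=np.radians(yy); y=np.array([np.cos(a),np.sin(a),0]); z=np.array([0,0,-1.]); return np.c_[np.cross(y,z),y,z]
E
python3 -c "
from h import *
print(tool([.4538,-.316,.31],Rdown(79)))"
```

```text
(array([ 0.2697, -0.1453, -0.0281]), array([-1.8000e-03, -7.3000e-03, -2.6906e+00]))
```

Call:
{"name": "nudge_tcp", "arguments": {"plan": [{"tz":-0.03,"wz":-0.18},{"tx":0.05,"ty":-0.02,"tz":-0.03,"wz":-0.37},{"tx":0.1,"ty":-0.05,"tz":-0.03,"wz":-0.55},{"tx":0.15,"ty":-0.08,"tz":-0.03,"wz":-0.74},{"tx":0.2,"ty":-0.11,"tz":-0.028,"wz":-0.92},{"tx":0.235,"ty":-0.125,"tz":-0.028,"wz":-1.11},{"tx":0.2697,"ty":-0.1453,"tz":-0.028,"wz":-1.29},{"tx":0.2697,"ty":-0.1453,"tz":-0.028,"wz":-1.47}]}}

```text
clock: 1.42
tcp_pos: [0.4551, -0.3142, 0.3112]
orientation: [-0.0, 0.644, 0.765, 0.0]
wrist_force: [0.1, 0.3, 0.4]
finger_gap: 0.0855
grip_force: 0.0
```

```bash
python3 -c "
from h import *
print(tool([.4538,-.316,.31],Rdown(79)))"
```

```text
(array([-0.0016, -0.0015,  0.0012]), array([ 5.0000e-04, -1.0000e-04, -1.2066e+00]))
```

Call:
{"name": "nudge_tcp", "arguments": {"plan": [{"wz":-0.18},{"wz":-0.36},{"wz":-0.54},{"wz":-0.72},{"wz":-0.9},{"wz":-1.08},{"wz":-1.207},{"wz":-1.207}]}}

```text
clock: 2.42
tcp_pos: [0.4533, -0.3163, 0.3113]
orientation: [-0.0, 0.101, 0.995, -0.0]
wrist_force: [0.0, 0.4, 0.4]
finger_gap: 0.0856
grip_force: 0.0
```

```bash
python3 - <<'E'
from h import *
print(tool([.4538,-.316,.21],Rdown(79)), env.get_state()["joint_pos"].round(3) )
s=env.read_camera("scene");t=env.read_camera("top")
M=np.zeros((600,800,3),np.uint8)
M[:,:400]=cv2.resize(s["image"][150:300,280:380],(400,600),interpolation=cv2.INTER_CUBIC)
M[:400,400:]=cv2.resize(t["image"][200:300,320:420],(400,400),interpolation=cv2.INTER_CUBIC)
cv2.imwrite("pics/c.png",M[:,:,::-1])
E
```

```text
(array([-0.0004,  0.0004,  0.1013]), array([-0.    , -0.    , -0.0113])) [-0.754  0.261  0.116  1.426 -0.    -0.551]
```

View pics/c.png

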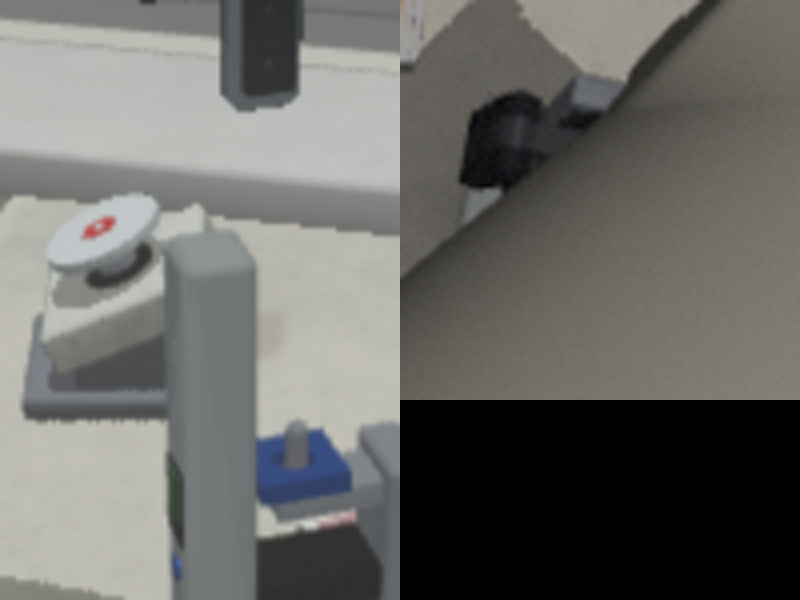

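The handle top is clear below the open fingers, at crop (210,240), and the tester plate clearly rises to the right. Going down.

Call:
{"name": "nudge_tcp", "arguments": {"plan": [{"tz":0.03,"wz":-0.01},{"tz":0.06,"wz":-0.01},{"tz":0.085,"wz":-0.01},{"tz":0.101,"wz":-0.01},{"tz":0.101,"wz":-0.01}]}}

```text
clock: 3.15
tcp_pos: [0.4529, -0.3159, 0.2093]
orientation: [-0.001, 0.096, 0.995, 0.001]
wrist_force: [0.0, 0.2, -0.1]
finger_gap: 0.0854
grip_force: 0.0
```

Call:
{"name": "nudge_tcp", "arguments": {"plan": [{},{},{},{},{},{},{},{}], "jaw": 0.02, "clamp_n": 30}}

```text
clock: 4.15
tcp_pos: [0.4536, -0.3165, 0.211]
orientation: [0.0, 0.096, 0.995, -0.0]
wrist_force: [-0.5, -0.2, 5.4]
finger_gap: 0.028
grip_force: 34.5
```

Call:
{"name": "nudge_tcp", "arguments": {"plan": [{},{"tz":-0.01},{"tz":-0.02},{"tz":-0.03},{"tz":-0.05},{"tz":-0.08},{"tz":-0.1},{"tz":-0.1}], "clamp_n": 60}}

```text
clock: 5.15
tcp_pos: [0.4541, -0.317, 0.3123]
orientation: [0.002, 0.096, 0.995, -0.001]
wrist_force: [0.1, -0.7, -2.2]
finger_gap: 0.0276
grip_force: 59.2
```

```bash
python3 - <<'E'
from h import *
s=env.read_camera("scene")
cv2.imwrite("pics/d.png",cv2.resize(s["image"][130:330,270:420],(600,600*4//3)[::1] if 0 else (450,600),interpolation=cv2.INTER_CUBIC)[:,:,::-1])
E
```

```text
(no output)
```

View pics/d.png

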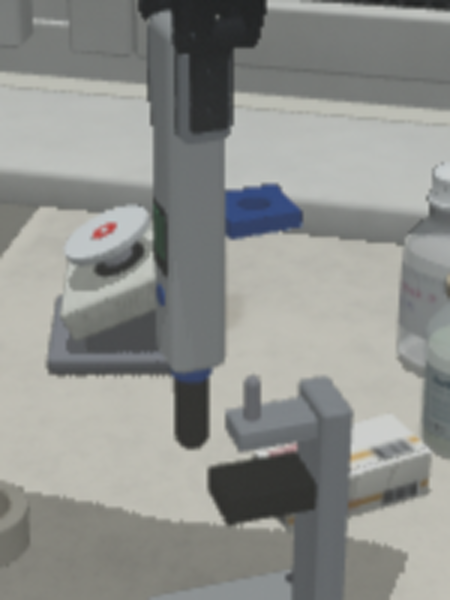

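The probe is clear of the pin. The nose end is at crop (192,447). I'll check the nose position and tilt in the hand against the prediction.

```bash
cat >> h.py <<'E'
from scipy.spatial.transform import Rotation as Ro
def pose():
    s=env.get_state();q=s["orientation"];return s["tcp_pos"],Ro.from_quat([q[1],q[2],q[3],q[0]]).as_matrix()
E
python3 - <<'E'
from h import *
s=env.read_camera("scene");p,R=pose()
L=.181
print("pred tip",proj(s,p+R[:,2]*L),"nose top",proj(s,p+R[:,2]*(L-.042)),proj(s,p+R[:,2]*(L-.008)))
g=s["image"].astype(int)
for r in range(256,281,2):
    m=np.nonzero(g[r,318:350].max(1)<75)[0]
    print(r, (m.min()+318,m.max()+318,(m.min()+m.max())/2+318) if len(m) else None)
print(p,R.round(4).tolist())
E
```

```text
pred tip [332.3930342  281.07655398] nose top [332.2227821  254.99146266] [332.36135323 276.22256889]
256 None
258 (np.int64(328), np.int64(337), np.float64(332.5))
260 (np.int64(328), np.int64(337), np.float64(332.5))
262 (np.int64(328), np.int64(337), np.float64(332.5))
264 (np.int64(328), np.int64(337), np.float64(332.5))
266 (np.int64(328), np.int64(337), np.float64(332.5))
268 (np.int64(328), np.int64(337), np.float64(332.5))
270 (np.int64(328), np.int64(337), np.float64(332.5))
272 (np.int64(328), np.int64(337), np.float64(332.5))
274 (np.int64(328), np.int64(337), np.float64(332.5))
276 (np.int64(328), np.int64(337), np.float64(332.5))
278 (np.int64(330), np.int64(336), np.float64(333.0))
280 None
[ 0.4533132  -0.3163373   0.30989637] [[-0.9817, 0.1907, -0.0002], [0.1907, 0.9817, 0.0001], [0.0002, 0.0001, -1.0]]
```

```bash
cat >> h.py <<'E'
M0=np.array([.5689,-.0139,.083]); psi=np.radians(-31)
N=np.array([-np.sin(.42)*np.cos(psi),-np.sin(.42)*np.sin(psi),np.cos(.42)])
def tgt(dist,L=.18):
    p,R=pose(); v=np.cross(R[:,2],-N); v=v/max(np.linalg.norm(v),1e-9)*np.arcsin(min(1,np.linalg.norm(v)))
    return tool(M0+N*(L+dist), Ro.from_rotvec(v).as_matrix()@R)
E
python3 -c "
from h import *
print(tgt(.04))"
```

```text
(array([0.0285, 0.3496, 0.026 ]), array([ 0.1438, -0.3948,  0.    ]))
```

Call:
{"name": "nudge_tcp", "arguments": {"plan": [{"ty":0.03,"tz":-0.02},{"tx":0.005,"ty":0.07,"tz":-0.02},{"tx":0.01,"ty":0.12,"tz":-0.02,"wx":0.02,"wy":-0.06},{"tx":0.015,"ty":0.17,"tz":-0.01,"wx":0.05,"wy":-0.13},{"tx":0.02,"ty":0.22,"wx":0.07,"wy":-0.2},{"tx":0.025,"ty":0.27,"wx":0.1,"wy":-0.27},{"tx":0.0285,"ty":0.31,"tz":0.01,"wx":0.12,"wy":-0.33},{"tx":0.0285,"ty":0.34,"tz":0.015,"wx":0.1438,"wy":-0.3948}]}}

```text
clock: 6.25
tcp_pos: [0.4888, 0.0246, 0.2933]
orientation: [0.188, 0.093, 0.974, -0.09]
wrist_force: [1.5, 0.6, -1.6]
finger_gap: 0.0273
grip_force: 59.5
```

Call:
{"name": "nudge_tcp", "arguments": {"plan": [{},{}]}}

```text
clock: 6.5
tcp_pos: [0.4896, 0.0228, 0.2945]
orientation: [0.187, 0.093, 0.974, -0.09]
wrist_force: [0.3, -0.3, -1.7]
finger_gap: 0.0275
grip_force: 59.9
```

```bash
python3 - <<'E'
from h import *
print(tgt(.04),pose()[0],env.get_state()["joint_pos"].round(2))
s=env.read_camera("scene");t=env.read_camera("top")
M=np.zeros((600,800,3),np.uint8)
M[:,:400]=cv2.resize(s["image"][120:270,255:355],(400,600),interpolation=cv2.INTER_CUBIC)
M[:400,400:]=cv2.resize(t["image"][160:260,160:260],(400,400),interpolation=cv2.INTER_CUBIC)
cv2.imwrite("pics/e.png",M[:,:,::-1])
E
```

```text
(array([0.0033, 0.0112, 0.0085]), array([-0.0003, -0.0018,  0.    ])) [0.48962036 0.02278697 0.29445094] [ 0.   -0.12 -0.42  0.91 -0.21  0.15]
```

View pics/e.png

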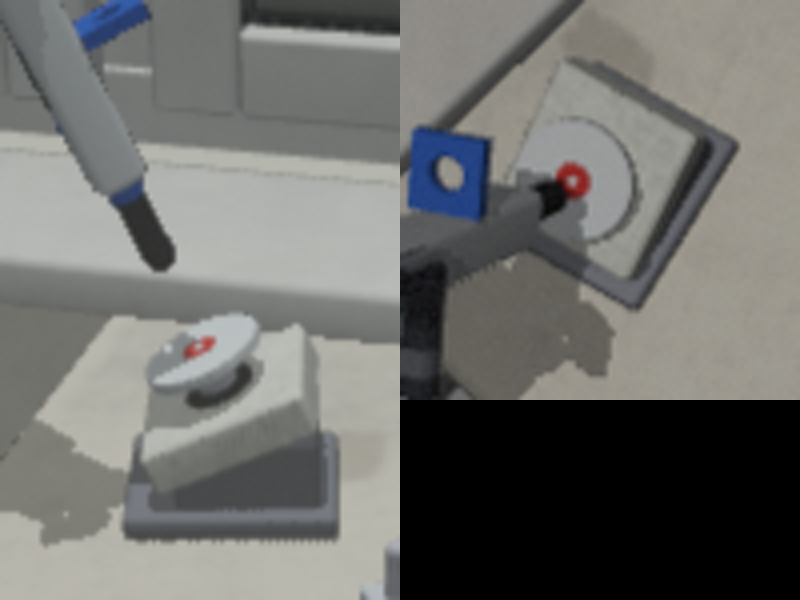

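Both views show the nose over the plate, with its tip at scene crop (163,268) and the spot at (200,347). In the top view it is just left of the spot. I'll come closer and align.

Call:
{"name": "nudge_tcp", "arguments": {"plan": [{"tx":0.003,"ty":0.011,"tz":0.0085,"wy":-0.002},{"tx":0.003,"ty":0.011,"tz":0.02,"wy":-0.002},{"tx":0.003,"ty":0.011,"tz":0.03,"wy":-0.002},{"tx":0.003,"ty":0.011,"tz":0.036,"wy":-0.002},{"tx":0.003,"ty":0.011,"tz":0.036,"wy":-0.002},{"tx":0.003,"ty":0.011,"tz":0.036,"wy":-0.002}]}}

```text
clock: 7.35
tcp_pos: [0.5026, 0.0263, 0.26]
orientation: [0.189, 0.094, 0.973, -0.09]
wrist_force: [-0.3, -0.3, -1.3]
finger_gap: 0.0271
grip_force: 60.0
```

```bash
python3 - <<'E'
from h import *
print(tgt(.0),"Fn",env.get_state()["wrist_force"]@N)
s=env.read_camera("scene");t=env.read_camera("top");p,R=pose()
for c,n in((s,"s"),(t,"t")):
    print(n,"tip",proj(c,p+R[:,2]*.18),"ball",proj(c,p+R[:,2]*.172),"nose mid",proj(c,p+R[:,2]*.155),"mark",proj(c,M0))
M=np.zeros((600,800,3),np.uint8)
M[:400,:400]=cv2.resize(s["image"][180:230,280:330],(400,400),interpolation=cv2.INTER_CUBIC)
M[:400,400:]=cv2.resize(t["image"][180:230,175:225],(400,400),interpolation=cv2.INTER_CUBIC)
cv2.imwrite("pics/f.png",M[:400,:,::-1])
E
```

```text
(array([0.0014, 0.0002, 0.0132]), array([-0.0002,  0.0026,  0.    ])) Fn -1.1870049250296735
s tip [302.19486724 200.96417046] ball [300.34585392 197.51670715] nose mid [296.37404231 190.11131172] mark [304.31401171 207.23932886]
t tip [199.99504282 204.86738897] ball [198.31981044 205.56650331] nose mid [194.66065821 207.09355462] mark [202.59513115 204.76549535]
```

View pics/f.png

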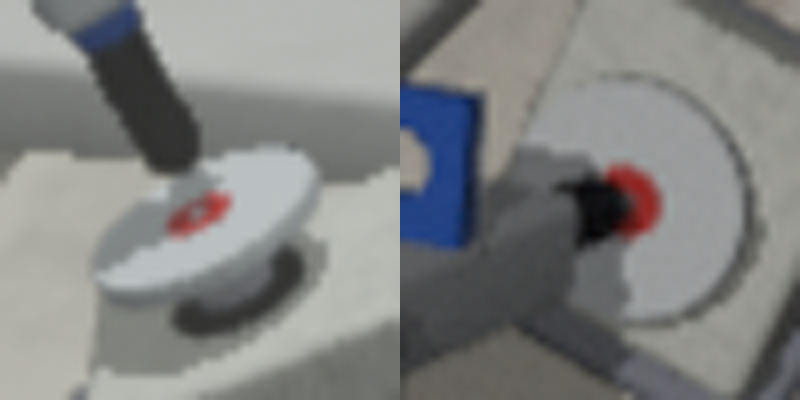

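The nose end is about 1 cm off the spot and in line with it: scene crop nose (180,170) and spot (197,213), top crop nose (600,212) and spot (632,202). Before pressing I'll check the plate's normal against its rim.

```bash
python3 - <<'E'
from h import *
s=env.read_camera("scene");t=env.read_camera("top")
u=np.cross(N,[0,0,1]);u/=np.linalg.norm(u);v=np.cross(N,u)
for c,o,n in((s,(280,180),"s"),(t,(175,180),"t")):
    q=np.array([(proj(c,M0+.03*(u*np.cos(a)+v*np.sin(a)))-o+.5)*8-.5 for a in np.linspace(0,2*np.pi,120)])
    print(n,[q[i].round() .tolist() for i in(q[:,0].argmin(),q[:,0].argmax(),q[:,1].argmin(),q[:,1].argmax())], cv2.fitEllipse(q.astype(np.float32)))
# observed ellipse, scene: bright neutral plate seen in the first (clear) picture, and top
im=cv2.imread("pics/top0.png").astype(int);
hsv=cv2.cvtColor(cv2.imread("pics/top0.png"),cv2.COLOR_BGR2HSV).astype(int)
m=((im.max(2)-im.min(2)<14)&(im.min(2)>120)).astype(np.uint8); z=np.zeros_like(m); z[175:235,180:230]=m[175:235,180:230]
cs,_=cv2.findContours(z,cv2.RETR_EXTERNAL,cv2.CHAIN_APPROX_NONE); k=max(cs,key=cv2.contourArea); print("top0 fit",cv2.fitEllipse(cv2.convexHull(k)))
E
```

```text
s [[86.0, 271.0], [311.0, 173.0], [273.0, 150.0], [123.0, 295.0]] ((198.60992431640625, 222.48373413085938), (95.70838165283203, 249.70736694335938), 61.892181396484375)
t [[108.0, 189.0], [342.0, 211.0], [216.0, 79.0], [236.0, 323.0]] ((224.88125610351562, 200.69056701660156), (227.49111938476562, 250.25743103027344), 148.53797912597656)
top0 fit ((201.0887908935547, 203.16563415527344), (55.89888000488281, 56.82120132446289), 8.566935539245605)
```

The rim agrees with the assumed normal to about 1 px. Now pressing in steps.

Call:
{"name": "nudge_tcp", "arguments": {"plan": [{"tx":0.001,"tz":0.004,"wy":0.002},{"tx":0.001,"tz":0.008,"wy":0.002},{"tx":0.001,"tz":0.011,"wy":0.002},{"tx":0.001,"tz":0.013,"wy":0.002},{"tx":0.001,"tz":0.013,"wy":0.002},{"tx":0.001,"tz":0.013,"wy":0.002}]}}

```text
clock: 8.3
tcp_pos: [0.506, 0.0238, 0.2475]
orientation: [0.188, 0.094, 0.974, -0.09]
wrist_force: [-0.4, 0.5, -1.1]
finger_gap: 0.0272
grip_force: 60.1
```

```bash
python3 -c "
from h import *
s=env.get_state();print(tgt(0),s['wrist_force']@N)"
```

```text
(array([0.0001, 0.0001, 0.0001]), array([-0.0001,  0.0001, -0.    ])) -0.7389707338187804
```

Call:
{"name": "nudge_tcp", "arguments": {"plan": [{"tz":0.001},{"tz":0.002},{"tz":0.002},{"tz":0.002}]}}

```text
clock: 8.8
tcp_pos: [0.5068, 0.0233, 0.2457]
orientation: [0.188, 0.094, 0.974, -0.09]
wrist_force: [-1.5, 0.6, 0.4]
finger_gap: 0.0272
grip_force: 60.2
```

```bash
python3 -c "
from h import *
s=env.get_state();print(tgt(0),s['wrist_force']@N)"
```

```text
(array([ 0.0002,  0.0001, -0.0019]), array([-0.0001,  0.0003, -0.    ])) 1.0068365643318151
```

Call:
{"name": "nudge_tcp", "arguments": {"plan": [{"tz":0.001},{"tz":0.002},{"tz":0.002},{"tz":0.002}]}}

```text
clock: 9.3
tcp_pos: [0.5075, 0.0229, 0.2439]
orientation: [0.188, 0.094, 0.973, -0.09]
wrist_force: [-2.0, 1.5, 0.7]
finger_gap: 0.0275
grip_force: 60.3
```

```bash
python3 -c "
from h import *
f=[]
for i in range(10):
    env.read_camera('top'); f.append(env.get_state()['wrist_force'])
f=np.array(f);print(tgt(0),f.mean(0)@N,(f@N).std(),f.mean(0))"
```

```text
(array([ 0.0002,  0.0001, -0.0039]), array([-0.0001,  0.0003,  0.    ])) 1.8225933209590552 0.47169809312453226 [-1.74371518  0.65451826  1.17806166]
```

Call:
{"name": "nudge_tcp", "arguments": {"plan": [{"tz":0.0008},{"tz":0.0016},{"tz":0.0016},{"tz":0.0016},{"tz":0.0016},{"tz":0.0016}]}}

```text
clock: 10.55
tcp_pos: [0.5081, 0.0226, 0.2424]
orientation: [0.188, 0.094, 0.974, -0.09]
wrist_force: [-1.8, 0.9, 1.7]
finger_gap: 0.0274
grip_force: 60.4
```

```bash
python3 - <<'E'
from h import *
f=[]
for i in range(20):
    s=env.read_camera('scene'); f.append(env.get_state()['wrist_force'])
f=np.array(f);print(tgt(0),f.mean(0)@N,f.mean(0))
t=env.read_camera("top")
M=np.zeros((400,800,3),np.uint8)
M[:,:400]=cv2.resize(s["image"][170:230,275:335],(400,400),interpolation=cv2.INTER_CUBIC)
M[:,400:]=cv2.resize(t["image"][180:230,175:225],(400,400),interpolation=cv2.INTER_CUBIC)
cv2.imwrite("pics/g.png",M[:,:,::-1])
E
```

```text
(array([ 0.0002,  0.0001, -0.0055]), array([-0.0001,  0.0003, -0.    ])) 2.609630313619437 [-1.72375316  1.13806936  1.93643519]
```

View pics/g.png

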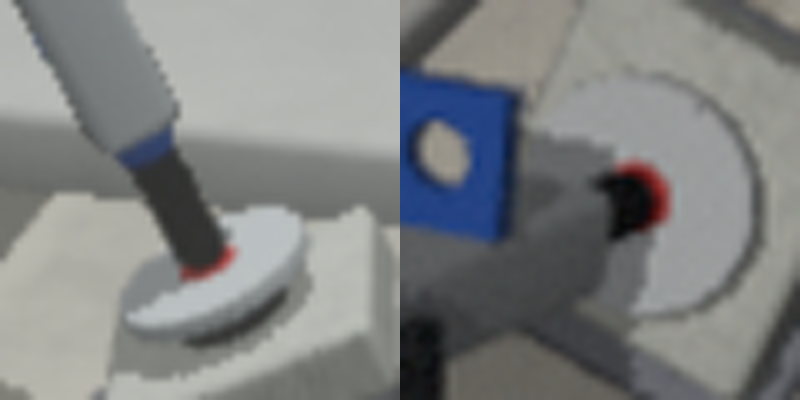

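The nose sits centred on the red spot: the red shows evenly round it at scene crop (208,268), and the top view agrees. The press is about 3.95 N, or about 5.9 mm, so I'm handing in.

```bash
python3 -c "
from workcell import env
print(env.hand_in())"
```

```text
the job is handed in; nothing more can be done
None
```

The job is handed in (no verdict was returned): the gripper still holds the probe on the red spot, square to the plate as far as I could measure, pressing with about 3.95 N, which puts the plate about 5.9 mm in, roughly halfway.

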